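# Load the specimen press stand

### The job

Load the small press stand: stack the three separator plates on its bed, blue at the bottom, then yellow, then red, each lying flat and centred between the two posts with its white end towards the red-capped post. Then stand the large silver weight upright in the middle of the red plate. Leave the smaller silver weight where it is.

Things in the scene. Friction and masses are not known exactly. Their poses are not given: they have to be found in the camera images.
- stand_bed (a point): centre of the top of the fixed press stand's aluminium bed, 24 mm above the worktop, 70 mm long (x) by 34 wide (y), on a grey base 132 x 56 x 10. x axis: towards the red-capped post; z up. At each end, 50 mm from the centre along x, stands a 9 mm post with a 15 mm cap, top 76 mm above the worktop. A plate fits lengthwise between the caps with 4 mm to spare at each end
- stand_red_post (a point): top of the red cap of the one end post, 50 mm along x from the bed's centre and 52 mm above the bed; the opposite post has a dark cap
- blue_center (a point): centre (half-way up) of the loose blue plastic separator plate, a flat block 76 x 44 x 14 mm (0.12 kg) lying flat, with one end white (the last 18 mm). Its x axis runs along the 76 mm length towards the white end, y across the 44 mm width, z up. It starts turned up to 2.2 rad from the stand's direction; take it across its 44 mm width
- yellow_center (a point): centre (half-way up) of the loose yellow plastic separator plate, a flat block 76 x 44 x 14 mm (0.12 kg) lying flat, with one end white (the last 18 mm). Its x axis runs along the 76 mm length towards the white end, y across the 44 mm width, z up. It starts turned up to 2.2 rad from the stand's direction; take it across its 44 mm width
- red_center (a point): centre (half-way up) of the loose red plastic separator plate, a flat block 76 x 44 x 14 mm (0.12 kg) lying flat, with one end white (the last 18 mm). Its x axis runs along the 76 mm length towards the white end, y across the 44 mm width, z up. It starts turned up to 2.2 rad from the stand's direction; take it across its 44 mm width
- big_weight_center (a point): centre (half-way up, 23 mm above its underside) of the large silver knobbed weight: round body 52 mm across and 26 mm tall with a dome to 32 mm, then a knob 14 mm across to 46 mm; 0.5 kg, loose, upright, z up. Its body can be taken across any diameter
- small_weight_center (a point): centre (half-way up, 18 mm above its underside) of the smaller silver knobbed weight, 42 mm across, 36 mm tall, 0.2 kg, loose: to be left alone
Things that resemble listed ones, but are neither listed nor needed, are in the scene too. What is shaped like the part that bears big_weight_center but orange or turquoise is not meant.

How it is judged:
By the outcome, as a careful person would: the job done as asked, in the order asked, and still so for the second after the job is handed in, with the robot touching nothing.
It also fails if it takes over 104 s, if anything falls off the work surface, if the arm or the gripper's body presses on something with over 40 N, if the wrist force passes 120 N, or if a joint passes its speed limit or range.

### The arm

A 6-joint arm with a two-finger parallel gripper is mounted at the origin on a cart in front of the work surface, level with it; the furniture and walls round the work are solid. World frame = base frame: x ahead of the robot, y to its left, z up, the work surface at z = 0. Lengths are in mm, angles in rad, forces in N, time in s.
With the tool pointing down it reaches from about 275 to 1000 mm from the base axis. Payload 8.4 kg.
Tool frame: the origin (TCP) lies midway between the tips of the shut fingers; the grasp point (between the pads) lies grip_depth behind it (grip_depth is the distance from the TCP to the grasp point, in mm); z points along the fingers, y is the line along which they close (so a half turn about z gives the same grasp; the last joint's range is limited). The gripper opens to 85 mm and grips with 20 to 120 N. Pads are 22 mm wide; open, the fingers measure 114 mm over their backs; the gripper's body (76 mm by 85 mm) begins 54 mm behind the grasp point. The pads swing forward as they close: fully open they stand 13 mm farther back than shut.
Start: joints at [1.338, 0.353, 1.633, -0, 1.155, -0.002], TCP at [142.971, 608.43, 231.281] pointing down, gripper open.
Joint ranges: [-2.63, 2.63], [-0.92, 2.1], [0.06, 2.66], [-1.3, 4.44], [0, 2.69], [-3.02, 3.02]. Speed limits (rad/s): [2.22, 2.22, 2.79, 3.14, 3.14, 3.14].

### API

Orientations are given as [roll, pitch, yaw] about the fixed x, y, z axes, in that order (R = Rz(yaw) Ry(pitch) Rx(roll)).
In Python, from rig import * gives the robot as it stands.
- The arm moves only by the shell command python3 -m creep 'ROWS' [FORCE]. ROWS is JSON, a list of rows, each an object of numbers: "x", "y", "z": the shift along the tool's x, y, z in mm; "rx", "ry", "rz": the turn, a rotation vector about the tool's x, y, z in rad; "hand": the finger opening in mm, from 0 to 85.4. A call has 1 to 20 rows; each row shifts and turns the commanded pose from where the row before left it, along the tool's axes as they then stand; what a row does not reach is not made up. A row lasts 1/8 s, in which the tool goes at most 62.5 mm and 10.7 degrees, less where a joint would pass 70% of its speed; a pose out of reach is approached as far as the arm can. A call with a gripper value outside its range is refused whole. The fingers move at their own pace and stop on an object; FORCE is the grip in N (left out, the last holds). Time passes only in rows, so rows that do not move let the fingers close. It gives the time, the measured TCP pose, the force, the opening and the grip force at its end, in the units of the state.
- sense(): the state, without advancing time (a new reading comes with each control period).
- grab_frame(name): name is "scene" or "top" or "wrist"; returns the picture (480x640x3 uint8, red, green, blue); there is no depth.
- get_calibration(name): a dict with "K" (3x3 intrinsics, pixels), "R" (3x3) and "t" (3): a world point X has camera coordinates R X + t. Camera axes: x right, y down, z forward; pixel columns grow to the right and rows downward; lengths in mm; the calibration is good to about 2 mm. A picture is of the moment at which its call begins: read the wrist's pose just before it. get_calibration takes no time and is no camera call; for the wrist camera it gives the pose at the moment of the call.
- sign_off(): hands the job in; it is judged then, once.
The state is a dict: "clock": time; "qpos": joint angles; "qvel": joint speeds; "joint_efforts": joint torques, N m; "eef_pos": TCP position; "tcp_rot": TCP orientation; "contact_force": force on the tool from outside, world axes, zero at the start; "wrist_torque": the same for the moment, N m; "opening": opening from 0.0 (shut) to 1.0 (fully open); "grasp_force": force on a finger pad.
Only numpy, scipy, OpenCV 4.12 (cv2) and the standard library are available. Lean on these libraries where they do the work, as an engineer would, in place of code of your own. Each camera call takes 0.05 s, during which the arm holds its last target. There are 200 camera calls.

## Working session

There is one attempt and no reset: what is moved stays moved. The work goes in short steps, Python scripts to look and compute and a shell command to move; the robot and the scene stay as the last step left them, time stands still between calls to the robot, and variables do not carry over. Pictures are saved under pics/ and viewed, at most 14 in all, crops included, and the job is handed in when it is done.

```bash
mkdir -p pics; ls
python3 - <<'E'
from rig import *
import cv2
s=sense();print(s)
for n in("scene","top"):
    cv2.imwrite(f"pics/{n}0.png",grab_frame(n)[:,:,::-1]);c=get_calibration(n);print(n,c)
try: print(grip_depth)
except Exception as e: print(e, [k for k in dir() if k[0]!='_'])
E
```

```text
pics
{'clock': 0.0, 'qpos': array([ 1.33760739e+00,  3.53634556e-01,  1.63416455e+00,  1.79642206e-05,
        1.15523491e+00, -2.39419075e-03]), 'qvel': array([-4.32286755e-04, -1.15621602e-03,  1.87658748e-04,  1.68654090e-04,
       -4.02021984e-05,  1.24959650e-03]), 'joint_efforts': array([-1.95203676e-03, -6.05255556e+01, -3.42059934e+01, -9.69814505e-05,
        9.61237791e-03, -1.24045457e-06]), 'eef_pos': array([142.8437293 , 607.938447  , 230.55717669]), 'tcp_rot': array([-3.14015134e+00, -1.98756534e-05,  2.91079063e+00]), 'contact_force': array([ 0.25698485, -0.60467466,  0.05335635]), 'wrist_torque': array([-0.00525731,  0.02894967, -0.00878128]), 'grasp_force': 0.0, 'opening': 0.998984330933517}
scene {'K': array([[580.75812365,   0.        , 313.15685305],
       [  0.        , 580.75812365, 237.32306466],
       [  0.        ,   0.        ,   1.        ]]), 'R': array([[ 0.80477373, -0.59336606,  0.01599859],
       [-0.37479191, -0.52885598, -0.76147382],
       [ 0.46029367,  0.60681798, -0.6479982 ]]), 't': array([-529.82369437,  231.8102512 , 1123.62329834])}
top {'K': array([[483.35995773,   0.        , 303.8102727 ],
       [  0.        , 483.35995773, 244.03855282],
       [  0.        ,   0.        ,   1.        ]]), 'R': array([[-0.00887301, -0.99977415, -0.01931106],
       [-0.99614709,  0.01052251, -0.08706469],
       [ 0.08724823,  0.01846413, -0.99601547]]), 't': array([ -90.40499776,  553.14951538, 1001.14955197])}
18.700000000000003
```

View pics/scene0.png

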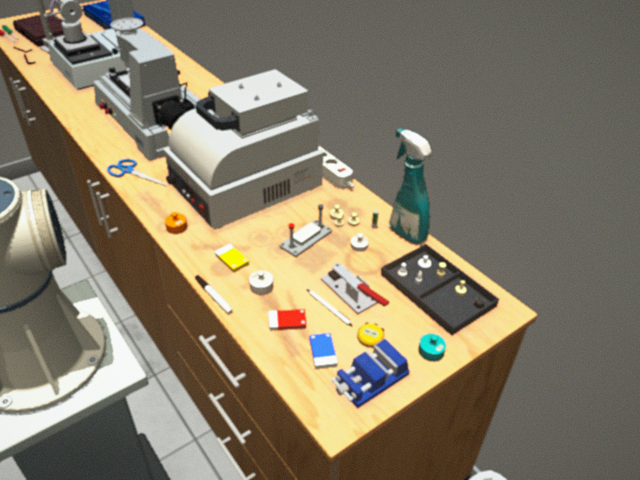

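View pics/top0.png

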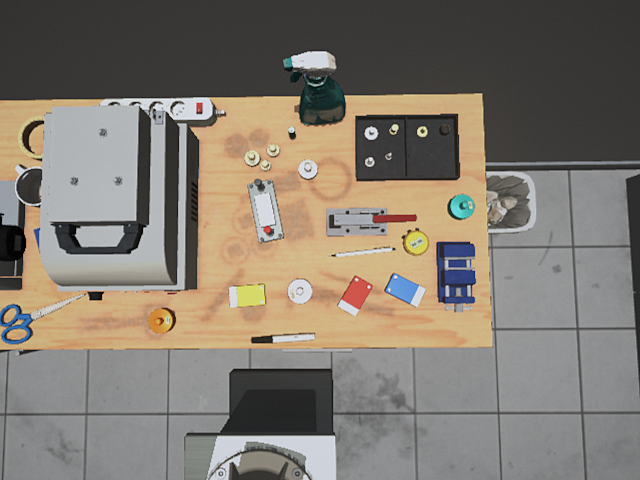

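The scene view shows the plates yellow (232,258), red (288,319) and blue (322,350), and the stand at (306,235). Candidates for the big weight in the top view are silver (299,291), silver (308,169), orange (161,320) and turquoise (461,207). The last two are ruled out by colour, so I'll size the two silver ones.

```bash
cat > h.py <<'E'
from rig import *
import cv2, numpy as np
def ray(c,px,z):
    d=c["R"].T@np.linalg.inv(c["K"])@np.array([px[0],px[1],1.]); o=-c["R"].T@c["t"]
    return (o+d*(z-o[2])/d[2])
def proj(c,X):
    p=c["K"]@(c["R"]@np.asarray(X,float)+c["t"]); return p[:2]/p[2]
HUE={"blue":(100,125),"yellow":(22,34),"red":(0,6)}
def mask(img,n):
    h=cv2.cvtColor(img,cv2.COLOR_RGB2HSV); lo,hi=HUE[n]
    m=cv2.inRange(h,(lo,150,90),(hi,255,255))
    if n=="red": m|=cv2.inRange(h,(174,150,90),(179,255,255))
    return m
def plate(img,c,n,z,near=None):
    """coloured part of the top face -> centre, yaw to white end, sizes"""
    cs,_=cv2.findContours(cv2.morphologyEx(mask(img,n),cv2.MORPH_CLOSE,np.ones((3,3))),0,2)
    out=[]
    for k in cs:
        if cv2.contourArea(k)<150: continue
        w=np.array([ray(c,p[0],z)[:2] for p in k],np.float32)
        (ctr,sz,a)=cv2.minAreaRect(w); b=cv2.boxPoints((ctr,sz,a)); ctr=np.array(ctr)
        e=[b[1]-b[0],b[2]-b[1]]; L=max(e,key=np.linalg.norm); u=L/np.linalg.norm(L)
        def val(s):
            p=np.array(proj(c,[*(ctr+s*u*38),z])).round().astype(int)
            if not(2<p[0]<637 and 2<p[1]<477): return 255
            return int(img[p[1]-1:p[1]+2,p[0]-1:p[0]+2].min())
        v1,v2=val(1),val(-1)
        if v2>v1: u=-u
        out.append((n,(ctr+9*u).round(1),round(float(np.arctan2(u[1],u[0])),3),np.round(sz,1),(v1,v2)))
    return out
E
python3 - <<'E'
from h import *
img=grab_frame("top");c=get_calibration("top")
for n in HUE:
    for o in plate(img,c,n,14):print(*o)
h=cv2.cvtColor(img,cv2.COLOR_RGB2HSV)
m=cv2.inRange(h,(0,0,120),(179,60,255))
for k in cv2.findContours(m,0,2)[0]:
    (x,y),r=cv2.minEnclosingCircle(k)
    if 5<r<30 and 150<x<480 and 140<y<320:
        a,b=ray(c,(x-r,y),20),ray(c,(x+r,y),20); print("wt",(round(x),round(y)),((a+b)/2).round(),np.linalg.norm(a-b).round(1),cv2.minAreaRect(k))
for p in((268,230),(261,185)):print(ray(c,p,76))
cv2.imwrite("pics/crop1.png",cv2.resize(img[150:340,215:475],None,fx=3,fy=3,interpolation=cv2.INTER_CUBIC)[:,:,::-1])
E
```

```text
blue [380.  520.4] -3.095 [80.8 66.8] (6, 37)
blue [ 481.2 -433. ] -1.61 [60.9 27.3] (36, 126)
blue [ 536.8 -434.9] -1.581 [61.5 21.3] (37, 134)
yellow [ 544.9 -335.4] 3.114 [44.5 45.1] (133, 135)
red [ 442.8 -202.3] 2.595 [43.6 57.1] (132, 213)
red [ 606.  -280.2] 1.559 [89.8 15.1] (49, 30)
wt (458, 308) [ 416. -417.   20.] 54.4 ((458.0, 307.5), (9.0, 26.0), 90.0)
wt (348, 308) [ 418. -187.   20.] 46.1 ((347.7275390625, 307.66326904296875), (21.092037200927734, 8.112321853637695), 30.465543746948242)
wt (232, 296) [443.  56.  20.] 45.7 ((232.67767333984375, 296.4873352050781), (21.16037368774414, 7.837175369262695), 85.91438293457031)
wt (469, 290) [ 451. -441.   20.] 23.3 ((468.5, 290.5), (11.0, 3.0), 90.0)
wt (447, 290) [ 452. -395.   20.] 23.3 ((446.5, 290.5), (11.0, 3.0), 90.0)
wt (417, 296) [ 442. -333.   20.] 44.7 ((418.0000305175781, 296.0000305175781), (8.049844741821289, 20.57182502746582), 26.56505012512207)
wt (299, 291) [454. -86.  20.] 53.0 ((300.0, 291.0), (24.0, 24.0), 90.0)
wt (460, 263) [ 509. -424.   20.] 66.6 ((459.5, 263.0), (14.0, 29.0), 90.0)
wt (364, 251) [ 536. -222.   20.] 121.1 ((363.5914306640625, 251.8231964111328), (4.417261600494385, 57.313968658447266), 83.6598129272461)
wt (417, 242) [ 554. -334.   20.] 27.7 ((416.54620361328125, 242.3307647705078), (6.573840141296387, 12.527507781982422), 60.2551155090332)
wt (265, 165) [725. -13.  20.] 21.9 ((265.5, 164.5), (9.0, 9.0), 90.0)
wt (308, 169) [ 715. -105.   20.] 42.6 ((307.5000305175781, 168.49998474121094), (18.973661422729492, 18.973661422729492), 71.56504821777344)
wt (252, 157) [742.  15.  20.] 32.9 ((251.50001525878906, 157.5), (14.142135620117188, 14.142135620117188), 45.0)
wt (273, 150) [758. -30.  20.] 27.1 ((272.94830322265625, 150.3793182373047), (10.110595703125, 12.21150016784668), 66.80140686035156)
[576.82168198 -24.73850667  76.        ]
[669.14153268 -10.69354872  76.        ]
```

View pics/crop1.png

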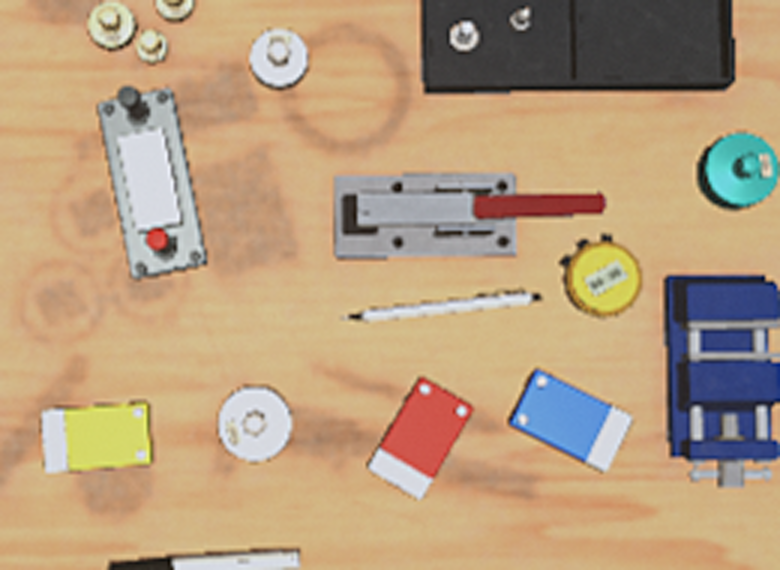

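The crop shows the blue plate (570,420), red (420,435) and yellow (95,438), each with its white end visible. The 53 mm silver weight is at (255,424) and is the big one. The 42 mm weight at (280,58) is the small one. The stand is at (152,182), red cap at (157,240). Next I'll fix the masks.

```bash
sed -i 's/^HUE=.*/HUE={"blue":(102,118),"yellow":(24,34),"red":(0,6)}/; s/(lo,150,90)/(lo,130,80)/' h.py
python3 - <<'E'
from h import *
img=grab_frame("top");c=get_calibration("top")
h=cv2.cvtColor(img,cv2.COLOR_RGB2HSV)
print(h[288,402],h[296,250],h[293,355],h[230,267],h[185,260])
for n in HUE:
    for o in plate(img,c,n,14):print(*o)
m=mask(img,"red")[220:242,255:285]; n,l,s,ce=cv2.connectedComponentsWithStats(m)
for i in range(1,n): p=ce[i]+[255,220]; print("redcap",s[i][4],p,ray(c,p,74))
# dark cap
g=(h[165:200,250:275,2]<90).astype(np.uint8); n,l,s,ce=cv2.connectedComponentsWithStats(g)
for i in range(1,n):
    if s[i][4]>10: p=ce[i]+[250,165]; print("dark",s[i],p,ray(c,p,74))
# bed
g=cv2.inRange(h[180:235,245:285],(0,0,205),(179,40,255)); 
for k in cv2.findContours(g,0,2)[0]:
    if cv2.contourArea(k)>100:
        w=np.array([ray(c,p[0]+[245,180],24)[:2] for p in k],np.float32);print("bed",cv2.minAreaRect(w))
E
```

```text
[107 140 218] [ 31 130 217] [  2 163 207] [  2 164 208] [14 67 42]
blue [379.9 520.4] -3.095 [80.9 66.8] (8, 36)
blue [ 453.8 -308.8] -2.045 [58.6 42.7] (134, 212)
blue [ 481.7 -417.8] 3.133 [ 76.9 126.8] (47, 121)
yellow [445.   26.4] 1.646 [43.9 58.1] (119, 214)
yellow [ 544.9 -335.5] 3.131 [44.6 44.9] (133, 135)
red [ 442.5 -202.2] 2.595 [43.7 57.7] (133, 213)
red [ 606.  -280.2] 1.559 [89.8 15.1] (49, 30)
redcap 41 [267.         229.14634146] [578.81722967 -22.53122953  74.        ]
dark [ 6 15  9 10 44] [260.52272727 185.59090909] [668.35794869  -9.50221124  74.        ]
bed ((628.3045654296875, -11.683813095092773), (68.56049346923828, 32.31635665893555), 11.176722526550293)
```

```bash
cat >> h.py <<'E'
def togo(x,y,z,yaw):
    s=sense(); p,y0=s["eef_pos"],s["tcp_rot"][2]
    from scipy.spatial.transform import Rotation as Ro
    R=Ro.from_euler("xyz",s["tcp_rot"]).as_matrix(); d=R.T@(np.array([x,y,z])-p)
    dy=(yaw-y0+np.pi)%(2*np.pi)-np.pi
    print("t",s["clock"],"at",p.round(1),"rot",s["tcp_rot"].round(3),"| shift",d.round(1),"rz",round(-dy,3),"q",s["qpos"].round(2),"F",s["contact_force"].round(1))
E
python3 -c "
from h import *
togo(454,-309,231,1.097)"
```

```text
t 0.2 at [142.9 608.2 230.8] rot [-3.141 -0.     2.911] | shift [-5.127e+02 -8.216e+02  5.000e-01] rz 1.814 q [ 1.34  0.35  1.63  0.    1.16 -0.  ] F [ 1.1 -0.4 -0.2]
```

```bash
python3 -m creep '[{"x":-25.6,"y":-41.1,"hand":62},{"x":-25.6,"y":-41.1},{"x":-25.6,"y":-41.1},{"x":-25.6,"y":-41.1},{"x":-25.6,"y":-41.1},{"x":-25.6,"y":-41.1},{"x":-25.6,"y":-41.1},{"x":-25.6,"y":-41.1},{"x":-25.6,"y":-41.1},{"x":-25.6,"y":-41.1},{"x":-25.6,"y":-41.1},{"x":-25.6,"y":-41.1},{"x":-25.6,"y":-41.1},{"x":-25.6,"y":-41.1},{"x":-25.6,"y":-41.1},{"x":-25.6,"y":-41.1},{"x":-25.6,"y":-41.1},{"x":-25.6,"y":-41.1},{"x":-25.6,"y":-41.1},{"x":-25.6,"y":-41.1}]' 40
python3 -c "
from h import *
togo(454,-309,150,1.097)"
```

```text
t 0.2 at [142.9 608.2 230.8] rot [-3.141 -0.     2.911] | shift [-512.7 -821.6   81.5] rz 1.814 q [ 1.34  0.35  1.63  0.    1.16 -0.  ] F [ 1.1 -0.4 -0.2]schema error: expected keys x, y, z, rx, ry, rz, hand
```

```bash
python3 -m creep '[{"x":-25.6,"y":-41.1,"z":0,"rx":0,"ry":0,"rz":0,"hand":62},{"x":-25.6,"y":-41.1,"z":0,"rx":0,"ry":0,"rz":0,"hand":62},{"x":-25.6,"y":-41.1,"z":0,"rx":0,"ry":0,"rz":0,"hand":62},{"x":-25.6,"y":-41.1,"z":0,"rx":0,"ry":0,"rz":0,"hand":62},{"x":-25.6,"y":-41.1,"z":0,"rx":0,"ry":0,"rz":0,"hand":62},{"x":-25.6,"y":-41.1,"z":0,"rx":0,"ry":0,"rz":0,"hand":62},{"x":-25.6,"y":-41.1,"z":0,"rx":0,"ry":0,"rz":0,"hand":62},{"x":-25.6,"y":-41.1,"z":0,"rx":0,"ry":0,"rz":0,"hand":62},{"x":-25.6,"y":-41.1,"z":0,"rx":0,"ry":0,"rz":0,"hand":62},{"x":-25.6,"y":-41.1,"z":0,"rx":0,"ry":0,"rz":0,"hand":62},{"x":-25.6,"y":-41.1,"z":0,"rx":0,"ry":0,"rz":0,"hand":62},{"x":-25.6,"y":-41.1,"z":0,"rx":0,"ry":0,"rz":0,"hand":62},{"x":-25.6,"y":-41.1,"z":0,"rx":0,"ry":0,"rz":0,"hand":62},{"x":-25.6,"y":-41.1,"z":0,"rx":0,"ry":0,"rz":0,"hand":62},{"x":-25.6,"y":-41.1,"z":0,"rx":0,"ry":0,"rz":0,"hand":62},{"x":-25.6,"y":-41.1,"z":0,"rx":0,"ry":0,"rz":0,"hand":62},{"x":-25.6,"y":-41.1,"z":0,"rx":0,"ry":0,"rz":0,"hand":62},{"x":-25.6,"y":-41.1,"z":0,"rx":0,"ry":0,"rz":0,"hand":62},{"x":-25.6,"y":-41.1,"z":0,"rx":0,"ry":0,"rz":0,"hand":62},{"x":-25.6,"y":-41.1,"z":0,"rx":0,"ry":0,"rz":0,"hand":62}]' 40
python3 -c "
from h import *
togo(454,-309,150,1.097)"
```

```text
clock: 2.7
eef_pos: [453.6, -310.5, 231.1]
tcp_rot: [3.141, -0.0, 2.91]
contact_force: [0.4, 0.5, -0.1]
opening: 0.725
grasp_force: 0.0
t 2.7 at [ 453.6 -310.5  231.1] rot [ 3.141 -0.     2.91 ] | shift [-0.1  1.6 81.1] rz 1.813 q [-0.6   0.24  1.8   0.    1.11 -1.94] F [ 0.4  0.5 -0.1]
```

```bash
python3 -m creep '[{"x":0,"y":1.6,"z":8,"rx":0,"ry":0,"rz":0.181,"hand":62},{"x":0,"y":0,"z":8,"rx":0,"ry":0,"rz":0.181,"hand":62},{"x":0,"y":0,"z":8,"rx":0,"ry":0,"rz":0.181,"hand":62},{"x":0,"y":0,"z":8,"rx":0,"ry":0,"rz":0.181,"hand":62},{"x":0,"y":0,"z":8,"rx":0,"ry":0,"rz":0.181,"hand":62},{"x":0,"y":0,"z":8,"rx":0,"ry":0,"rz":0.181,"hand":62},{"x":0,"y":0,"z":8,"rx":0,"ry":0,"rz":0.181,"hand":62},{"x":0,"y":0,"z":8,"rx":0,"ry":0,"rz":0.181,"hand":62},{"x":0,"y":0,"z":8,"rx":0,"ry":0,"rz":0.181,"hand":62},{"x":0,"y":0,"z":8,"rx":0,"ry":0,"rz":0.181,"hand":62},{"x":0,"y":0,"z":0,"rx":0,"ry":0,"rz":0,"hand":62}]' 40
python3 - <<'E'
from h import *
c=get_calibration("wrist");img=grab_frame("wrist")
cv2.imwrite("pics/w1.png",img[:,:,::-1])
print(c)
for n in HUE:
    for o in plate(img,c,n,14):print(*o)
togo(454,-309,0,1.097)
E
```

```text
clock: 4.08
eef_pos: [453.3, -307.0, 150.7]
tcp_rot: [-3.14, -0.0, 1.102]
contact_force: [0.1, 0.3, 0.0]
opening: 0.724
grasp_force: 0.0
{'K': array([[403.09032158,   0.        , 315.30514868],
       [  0.        , 403.09032158, 244.34115245],
       [  0.        ,   0.        ,   1.        ]]), 'R': array([[ 0.89163304, -0.45275643, -0.00146029],
       [-0.43365077, -0.85492565,  0.28469132],
       [-0.13014427, -0.25320693, -0.95861813]]), 't': array([-542.15733989,  -79.58735018,  281.858475  ])}
blue [ 425.3 -442. ] -1.57 [14.4 67.2] (141, 12)
blue [ 447.1 -434.2] -1.57 [20.1 36.4] (134, 52)
blue [ 509.2 -416.2] 1.569 [35.7 12.1] (49, 21)
blue [ 480.1 -427.3] 3.14 [ 96.  128.1] (44, 167)
blue [ 451.8 -309.7] -2.046 [59.  42.6] (91, 154)
yellow [ 558.1 -329. ] 1.101 [45.3 42.7] (145, 137)
red [ 440.2 -203.6] 2.597 [43.4 59.4] (148, 207)
red [ 618. -283.] 1.649 [ 18.7 105.9] (47, 49)
t 4.125 at [ 453.5 -307.2  151.1] rot [-3.141 -0.     1.105] | shift [ -1.4   1.3 151.1] rz 0.008 q [-0.6   0.33  1.87 -0.    0.94 -0.13] F [-0.2 -0.3  0.1]
```

View pics/w1.png

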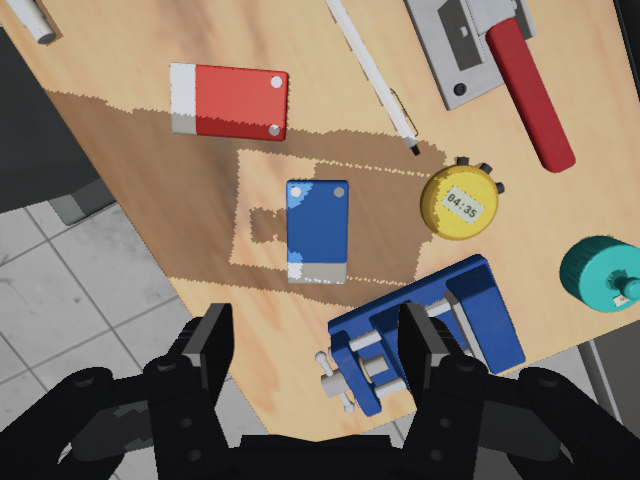

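Blue is at (318,230) with its white end at the bottom, straight ahead between the fingers. The red plate (230,102) and the vice (420,330) are clear of the grasp.

```bash
python3 -m creep '[{"x":-2.6,"y":0,"z":30,"rx":0,"ry":0,"rz":0.008,"hand":62},{"x":0,"y":0,"z":35,"rx":0,"ry":0,"rz":0,"hand":62},{"x":0,"y":0,"z":35,"rx":0,"ry":0,"rz":0,"hand":62},{"x":0,"y":0,"z":25,"rx":0,"ry":0,"rz":0,"hand":62},{"x":0,"y":0,"z":15,"rx":0,"ry":0,"rz":0,"hand":62},{"x":0,"y":0,"z":10,"rx":0,"ry":0,"rz":0,"hand":62},{"x":0,"y":0,"z":0,"rx":0,"ry":0,"rz":0,"hand":62},{"x":0,"y":0,"z":0,"rx":0,"ry":0,"rz":0,"hand":30},{"x":0,"y":0,"z":0,"rx":0,"ry":0,"rz":0,"hand":30},{"x":0,"y":0,"z":0,"rx":0,"ry":0,"rz":0,"hand":30},{"x":0,"y":0,"z":0,"rx":0,"ry":0,"rz":0,"hand":30},{"x":0,"y":0,"z":0,"rx":0,"ry":0,"rz":0,"hand":30}]' 40
```

```text
clock: 5.62
eef_pos: [453.2, -310.1, 2.3]
tcp_rot: [3.14, 0.0, 1.093]
contact_force: [-1.5, 0.1, 7.5]
opening: 0.499
grasp_force: 41.5
```

```bash
python3 -m creep '[{"x":0,"y":0,"z":-20,"rx":0,"ry":0,"rz":0,"hand":30},{"x":0,"y":0,"z":-45,"rx":0,"ry":0,"rz":0,"hand":30},{"x":0,"y":0,"z":-50,"rx":0,"ry":0,"rz":0,"hand":30},{"x":0,"y":0,"z":-50,"rx":0,"ry":0,"rz":0,"hand":30},{"x":42,"y":-6.4,"z":0,"rx":0,"ry":0,"rz":0,"hand":30},{"x":42,"y":-6.4,"z":0,"rx":0,"ry":0,"rz":0,"hand":30},{"x":42,"y":-6.4,"z":0,"rx":0,"ry":0,"rz":0,"hand":30},{"x":42,"y":-6.4,"z":0,"rx":0,"ry":0,"rz":0,"hand":30},{"x":42,"y":-6.4,"z":0,"rx":0,"ry":0,"rz":0,"hand":30},{"x":42,"y":-6.4,"z":0,"rx":0,"ry":0,"rz":0,"hand":30},{"x":42,"y":-6.4,"z":0,"rx":0,"ry":0,"rz":0,"hand":30},{"x":0,"y":0,"z":0,"rx":0,"ry":0,"rz":0.15,"hand":30},{"x":0,"y":0,"z":0,"rx":0,"ry":0,"rz":0.15,"hand":30},{"x":0,"y":0,"z":0,"rx":0,"ry":0,"rz":0.15,"hand":30},{"x":0,"y":0,"z":0,"rx":0,"ry":0,"rz":0.15,"hand":30},{"x":0,"y":0,"z":0,"rx":0,"ry":0,"rz":0.15,"hand":30},{"x":0,"y":0,"z":0,"rx":0,"ry":0,"rz":0.15,"hand":30},{"x":0,"y":0,"z":0,"rx":0,"ry":0,"rz":0,"hand":30},{"x":0,"y":0,"z":0,"rx":0,"ry":0,"rz":0,"hand":30}]' 40
python3 - <<'E'
from h import *
togo(628,-12,130,.195)
c=get_calibration("wrist");img=grab_frame("wrist")
cv2.imwrite("pics/w2.png",img[:,:,::-1])
E
```

```text
clock: 8.0
eef_pos: [548.0, -28.0, 166.4]
tcp_rot: [3.142, -0.0, 0.196]
contact_force: [0.4, -0.3, -0.3]
opening: 0.503
grasp_force: 41.2
t 8.0 at [548.  -28.  166.4] rot [ 3.142 -0.     0.196] | shift [81.6 -0.1 36.4] rz 0.001 q [-0.05  0.31  1.86  0.    0.97  1.32] F [ 0.4 -0.3 -0.3]
```

View pics/w2.png

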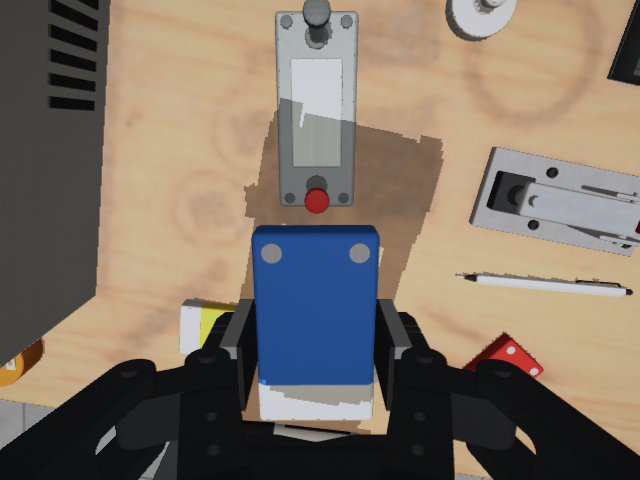

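The stand is ahead of the tool: red cap (317,201), dark cap (316,12), bed corners about (291,58), (342,58), (341,166) and (292,166). The held blue plate has its white end towards the red-cap side, which is right.

Run:
```python
from h import *
c=get_calibration("wrist");img=cv2.imread("pics/w2.png")[:,:,::-1].copy()
w=np.array([ray(c,p,24)[:2] for p in((291.5,58),(341.5,58),(341,166.5),(292,166.5))],np.float32)
r=cv2.minAreaRect(w);print("bed",w.mean(0),r); print("centre",w.mean(0)); d=(w[0]+w[1])-(w[2]+w[3]); print("yaw+pi",np.arctan2(d[1],d[0]))
# base corners z=10
b=[ray(c,p,10)[:2] for p in((276,12),(357,12),(353,206),(281,206))]; print("base",np.mean(b,0),np.linalg.norm(b[0]-b[1]),np.linalg.norm(b[0]-b[3]))
m=mask(img,"red")[190:212,300:335];n,l,s,ce=cv2.connectedComponentsWithStats(m);i=1+np.argmax(s[1:,4]);p=ce[i]+[300,190];print("cap",p,ray(c,p,75))
for o in plate(img,c,"blue",178):print(*o)
togo(628,-12,130,.195)
```

```text
bed [625.1003   -13.060974] ((625.1062622070312, -13.08993148803711), (69.11410522460938, 34.02915573120117), 11.139434814453125)
centre [625.1003   -13.060974]
yaw+pi 0.19527495
base [624.75839696 -13.36199255] 53.289600666649676 129.48402807513605
cap [316.44866071 200.68973214] [576.77347154 -22.43519765  75.        ]
blue [547.1 -27.6] -2.947 [58.8 42.6] (31, 161)
t 8.05 at [548.  -28.  166.4] rot [ 3.142 -0.     0.195] | shift [81.6 -0.2 36.4] rz 0.0 q [-0.05  0.31  1.86 -0.    0.97  1.32] F [ 0.9  0.1 -0.7]
```

```bash
python3 -m creep '[{"x":26.5,"y":0.2,"z":0,"rx":0,"ry":0,"rz":0,"hand":30},{"x":26.5,"y":0.2,"z":0,"rx":0,"ry":0,"rz":0,"hand":30},{"x":26.6,"y":0.2,"z":0,"rx":0,"ry":0,"rz":0,"hand":30},{"x":0,"y":0,"z":30,"rx":0,"ry":0,"rz":0,"hand":30},{"x":0,"y":0,"z":30,"rx":0,"ry":0,"rz":0,"hand":30},{"x":0,"y":0,"z":30,"rx":0,"ry":0,"rz":0,"hand":30},{"x":0,"y":0,"z":20,"rx":0,"ry":0,"rz":0,"hand":30},{"x":0,"y":0,"z":15,"rx":0,"ry":0,"rz":0,"hand":30},{"x":0,"y":0,"z":8,"rx":0,"ry":0,"rz":0,"hand":30},{"x":0,"y":0,"z":3,"rx":0,"ry":0,"rz":0,"hand":30},{"x":0,"y":0,"z":2.5,"rx":0,"ry":0,"rz":0,"hand":30},{"x":0,"y":0,"z":0,"rx":0,"ry":0,"rz":0,"hand":30},{"x":0,"y":0,"z":0,"rx":0,"ry":0,"rz":0,"hand":30}]' 40
```

```text
clock: 9.68
eef_pos: [626.5, -13.4, 28.2]
tcp_rot: [3.141, -0.001, 0.193]
contact_force: [-0.0, -0.1, -0.1]
opening: 0.504
grasp_force: 41.2
```

```bash
python3 -m creep '[{"x":0,"y":0,"z":1.6,"rx":0,"ry":0,"rz":0,"hand":30},{"x":0,"y":0,"z":0,"rx":0,"ry":0,"rz":0,"hand":30},{"x":0,"y":0,"z":0,"rx":0,"ry":0,"rz":0,"hand":62},{"x":0,"y":0,"z":0,"rx":0,"ry":0,"rz":0,"hand":62},{"x":0,"y":0,"z":0,"rx":0,"ry":0,"rz":0,"hand":62},{"x":0,"y":0,"z":0,"rx":0,"ry":0,"rz":0,"hand":62},{"x":0,"y":0,"z":-20,"rx":0,"ry":0,"rz":0,"hand":62},{"x":0,"y":0,"z":-40,"rx":0,"ry":0,"rz":0,"hand":62},{"x":0,"y":0,"z":-40,"rx":0,"ry":0,"rz":0,"hand":62},{"x":0,"y":0,"z":-40,"rx":0,"ry":0,"rz":0,"hand":62},{"x":-40,"y":0,"z":0,"rx":0,"ry":0,"rz":0,"hand":62},{"x":-40,"y":0,"z":0,"rx":0,"ry":0,"rz":0,"hand":62},{"x":0,"y":0,"z":0,"rx":0,"ry":0,"rz":0,"hand":62}]' 40
python3 - <<'E'
from h import *
c=get_calibration("wrist");img=grab_frame("wrist")
cv2.imwrite("pics/w3.png",img[:,:,::-1])
for n,z in(("blue",38),("yellow",14)):
  for o in plate(img,c,n,z):print(*o)
togo(445,26,167,1.646)
E
```

```text
clock: 11.3
eef_pos: [545.4, -29.0, 167.5]
tcp_rot: [3.142, 0.0, 0.192]
contact_force: [0.8, 0.2, 0.4]
opening: 0.724
grasp_force: 0.0
blue [624.8 -13.2] -2.948 [58.1 43. ] (48, 142)
t 11.35 at [547.4 -28.8 167.7] rot [ 3.141e+00 -2.000e-03  1.920e-01] | shift [-90.1 -73.4   0.5] rz -1.454 q [-0.06  0.31  1.86  0.    0.97  1.32] F [ 1.1 -0.4  1.2]
```

View pics/w3.png

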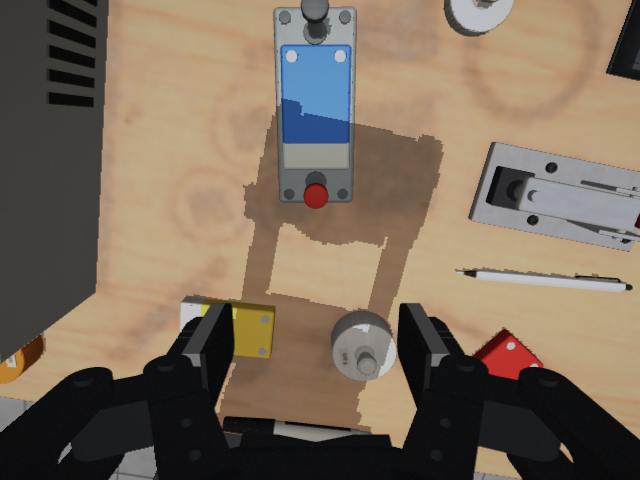

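Blue lies centred on the bed (bed (316,105), white at the red-cap end), within 0.5 mm. Yellow is next.

```bash
python3 -m creep '[{"x":-30.7,"y":-24.3,"z":0,"rx":0,"ry":0,"rz":0,"hand":62},{"x":-30.7,"y":-24.3,"z":0,"rx":0,"ry":0,"rz":0,"hand":62},{"x":-30.7,"y":-24.3,"z":0,"rx":0,"ry":0,"rz":0,"hand":62},{"x":0,"y":0,"z":3,"rx":0,"ry":0,"rz":-0.1616,"hand":62},{"x":0,"y":0,"z":3,"rx":0,"ry":0,"rz":-0.1616,"hand":62},{"x":0,"y":0,"z":3,"rx":0,"ry":0,"rz":-0.1616,"hand":62},{"x":0,"y":0,"z":3,"rx":0,"ry":0,"rz":-0.1616,"hand":62},{"x":0,"y":0,"z":3,"rx":0,"ry":0,"rz":-0.1616,"hand":62},{"x":0,"y":0,"z":3,"rx":0,"ry":0,"rz":-0.1616,"hand":62},{"x":0,"y":0,"z":3,"rx":0,"ry":0,"rz":-0.1616,"hand":62},{"x":0,"y":0,"z":3,"rx":0,"ry":0,"rz":-0.1616,"hand":62},{"x":0,"y":0,"z":3,"rx":0,"ry":0,"rz":-0.1616,"hand":62},{"x":0,"y":0,"z":0,"rx":0,"ry":0,"rz":0,"hand":62},{"x":0,"y":0,"z":0,"rx":0,"ry":0,"rz":0,"hand":62}]' 40
python3 - <<'E'
from h import *
c=get_calibration("wrist");img=grab_frame("wrist")
cv2.imwrite("pics/w4.png",img[:,:,::-1])
for o in plate(img,c,"yellow",14):print(*o); p=o[1];y=o[2]; togo(*p,0,y)
E
```

```text
clock: 13.1
eef_pos: [444.2, 25.4, 139.6]
tcp_rot: [3.141, -0.0, 1.644]
contact_force: [0.4, -0.6, -0.5]
opening: 0.726
grasp_force: 0.0
```

Run:
```python
from h import *
c=get_calibration("wrist");img=cv2.imread("pics/w4.png")[:,:,::-1].copy()
hs=cv2.cvtColor(img,cv2.COLOR_RGB2HSV);q=proj(c,[443,25,14]).astype(int);print(q,[list(hs[q[1]+d,q[0]]) for d in(-50,-20,0,20,50)])
for lo in(80,130,170):
  HUE["yellow"]=(25,36)
  m=cv2.inRange(hs,(25,lo,60),(36,255,255))
  print(lo,cv2.countNonZero(m))
  for k in cv2.findContours(m,0,2)[0]:
    if cv2.contourArea(k)>800:
      r=cv2.minAreaRect(np.array([ray(c,p[0],14)[:2] for p in k],np.float32));print(r)
togo(443,25.3,0,1.646)
```

```text
[314 235] [[np.uint8(23), np.uint8(14), np.uint8(160)], [np.uint8(23), np.uint8(171), np.uint8(174)], [np.uint8(23), np.uint8(172), np.uint8(173)], [np.uint8(23), np.uint8(174), np.uint8(173)], [np.uint8(13), np.uint8(109), np.uint8(138)]]
80 367
130 206
170 5
t 13.15 at [444.   25.3 139.6] rot [ 3.141 -0.     1.644] | shift [  0.   -1.1 139.6] rz -0.002 q [ 0.05  0.2   2.09  0.    0.85 -0.02] F [-0.4  0.2 -0.5]
```

View pics/w4.png

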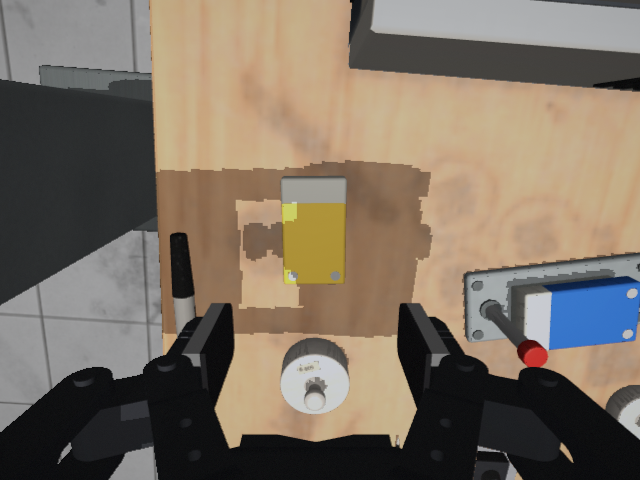

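Yellow is at (314,230) with its white end at the top. It is in shadow, so its hue is 23. I'll measure it with the hue range widened.

```bash
sed -i 's/"yellow":(24,34)/"yellow":(19,36)/' h.py
python3 - <<'E'
from h import *
c=get_calibration("wrist");img=cv2.imread("pics/w4.png")[:,:,::-1].copy()
for o in plate(img,c,"yellow",14):print(*o); togo(*o[1],0,o[2])
E
```

```text
yellow [442.   27.9] 1.648 [43.4 57.7] (79, 150)
t 13.15 at [444.   25.3 139.6] rot [ 3.141 -0.     1.644] | shift [  2.7  -1.9 139.6] rz -0.004 q [ 0.05  0.2   2.09  0.    0.85 -0.02] F [-0.4  0.2 -0.5]
```

```bash
python3 -m creep '[{"x":2,"y":-1.7,"z":30,"rx":0,"ry":0,"rz":-0.004,"hand":62},{"x":0,"y":0,"z":35,"rx":0,"ry":0,"rz":0,"hand":62},{"x":0,"y":0,"z":35,"rx":0,"ry":0,"rz":0,"hand":62},{"x":0,"y":0,"z":20,"rx":0,"ry":0,"rz":0,"hand":62},{"x":0,"y":0,"z":12,"rx":0,"ry":0,"rz":0,"hand":62},{"x":0,"y":0,"z":6,"rx":0,"ry":0,"rz":0,"hand":62},{"x":0,"y":0,"z":0,"rx":0,"ry":0,"rz":0,"hand":62},{"x":0,"y":0,"z":0,"rx":0,"ry":0,"rz":0,"hand":30},{"x":0,"y":0,"z":0,"rx":0,"ry":0,"rz":0,"hand":30},{"x":0,"y":0,"z":0,"rx":0,"ry":0,"rz":0,"hand":30},{"x":0,"y":0,"z":0,"rx":0,"ry":0,"rz":0,"hand":30},{"x":0,"y":0,"z":0,"rx":0,"ry":0,"rz":0,"hand":30}]' 40
```

```text
clock: 14.65
eef_pos: [442.1, 27.1, 2.1]
tcp_rot: [3.14, 0.0, 1.651]
contact_force: [-1.5, -0.5, 4.3]
opening: 0.504
grasp_force: 40.5
```

```bash
python3 -m creep '[{"x":0,"y":0,"z":-20,"rx":0,"ry":0,"rz":0,"hand":30},{"x":0,"y":0,"z":-40,"rx":0,"ry":0,"rz":0,"hand":30},{"x":0,"y":0,"z":-45,"rx":0,"ry":0,"rz":0,"hand":30},{"x":0,"y":0,"z":-45,"rx":0,"ry":0,"rz":0,"hand":30},{"x":0,"y":0,"z":0,"rx":0,"ry":0,"rz":-0.169,"hand":30},{"x":0,"y":0,"z":0,"rx":0,"ry":0,"rz":-0.169,"hand":30},{"x":0,"y":0,"z":0,"rx":0,"ry":0,"rz":-0.169,"hand":30},{"x":0,"y":0,"z":0,"rx":0,"ry":0,"rz":-0.169,"hand":30},{"x":0,"y":0,"z":0,"rx":0,"ry":0,"rz":-0.169,"hand":30},{"x":0,"y":0,"z":0,"rx":0,"ry":0,"rz":-0.169,"hand":30},{"x":0,"y":0,"z":0,"rx":0,"ry":0,"rz":-0.169,"hand":30},{"x":0,"y":0,"z":0,"rx":0,"ry":0,"rz":-0.169,"hand":30},{"x":0,"y":0,"z":0,"rx":0,"ry":0,"rz":-0.169,"hand":30},{"x":0,"y":0,"z":0,"rx":0,"ry":0,"rz":-0.169,"hand":30},{"x":0,"y":0,"z":0,"rx":0,"ry":0,"rz":0,"hand":30},{"x":0,"y":0,"z":0,"rx":0,"ry":0,"rz":0,"hand":30}]' 40
python3 - <<'E'
from h import *
togo(625,-13.1,152,-2.946)
c=get_calibration("wrist");img=grab_frame("wrist");z=sense()["eef_pos"][2]
cv2.imwrite("pics/w5.png",img[:,:,::-1])
for o in plate(img,c,"yellow",z-2+14):print(*o)
E
```

```text
clock: 16.65
eef_pos: [441.5, 27.1, 151.4]
tcp_rot: [-3.142, 0.0, -2.946]
contact_force: [-0.3, -0.3, -1.2]
opening: 0.501
grasp_force: 41.7
t 16.65 at [441.5  27.1 151.4] rot [-3.142  0.    -2.946] | shift [-172.2  -75.2   -0.5] rz 0.0 q [ 0.06  0.17  2.09 -0.    0.88 -1.71] F [-0.3 -0.3 -1.2]
yellow [440.1  27.2] -2.946 [57.4 42.7] (13, 144)
yellow [369.9 101.8] 2.883 [ 9.1 18.5] (20, 255)
```

```bash
python3 -m creep '[{"x":-34.7,"y":-15,"z":0,"rx":0,"ry":0,"rz":0,"hand":30},{"x":-34.7,"y":-15,"z":0,"rx":0,"ry":0,"rz":0,"hand":30},{"x":-34.7,"y":-15,"z":0,"rx":0,"ry":0,"rz":0,"hand":30},{"x":-34.7,"y":-15,"z":0,"rx":0,"ry":0,"rz":0,"hand":30},{"x":-34.7,"y":-15,"z":0,"rx":0,"ry":0,"rz":0,"hand":30},{"x":0,"y":0,"z":30,"rx":0,"ry":0,"rz":0,"hand":30},{"x":0,"y":0,"z":30,"rx":0,"ry":0,"rz":0,"hand":30},{"x":0,"y":0,"z":20,"rx":0,"ry":0,"rz":0,"hand":30},{"x":0,"y":0,"z":15,"rx":0,"ry":0,"rz":0,"hand":30},{"x":0,"y":0,"z":8,"rx":0,"ry":0,"rz":0,"hand":30},{"x":0,"y":0,"z":4,"rx":0,"ry":0,"rz":0,"hand":30},{"x":0,"y":0,"z":2.5,"rx":0,"ry":0,"rz":0,"hand":30},{"x":0,"y":0,"z":0,"rx":0,"ry":0,"rz":0,"hand":30},{"x":0,"y":0,"z":0,"rx":0,"ry":0,"rz":0,"hand":30}]' 40
```

```text
clock: 18.45
eef_pos: [626.8, -12.0, 42.1]
tcp_rot: [-3.141, 0.001, -2.942]
contact_force: [-0.3, -0.6, -1.2]
opening: 0.499
grasp_force: 41.7
```

```bash
python3 -m creep '[{"x":0,"y":-0.6,"z":1.7,"rx":0,"ry":0,"rz":0,"hand":30},{"x":0,"y":0,"z":0,"rx":0,"ry":0,"rz":0,"hand":30},{"x":0,"y":0,"z":0,"rx":0,"ry":0,"rz":0,"hand":62},{"x":0,"y":0,"z":0,"rx":0,"ry":0,"rz":0,"hand":62},{"x":0,"y":0,"z":0,"rx":0,"ry":0,"rz":0,"hand":62},{"x":0,"y":0,"z":0,"rx":0,"ry":0,"rz":0,"hand":62},{"x":0,"y":0,"z":-20,"rx":0,"ry":0,"rz":0,"hand":62},{"x":0,"y":0,"z":-40,"rx":0,"ry":0,"rz":0,"hand":62},{"x":0,"y":0,"z":-50,"rx":0,"ry":0,"rz":0,"hand":62},{"x":0,"y":0,"z":-30,"rx":0,"ry":0,"rz":0,"hand":62},{"x":0,"y":0,"z":0,"rx":0,"ry":0,"rz":0,"hand":62}]' 40
python3 - <<'E'
from h import *
c=get_calibration("wrist");img=grab_frame("wrist")
cv2.imwrite("pics/w6.png",img[:,:,::-1])
for o in plate(img,c,"yellow",52):print(*o)
togo(440.5,-203.5,100,2.596)
E
```

```text
clock: 19.82
eef_pos: [628.6, -12.6, 184.3]
tcp_rot: [-3.14, 0.006, -2.942]
contact_force: [-0.0, 0.1, -0.4]
opening: 0.725
grasp_force: 0.0
yellow [626.2 -12.3] -2.942 [57.4 43.1] (40, 197)
t 19.875 at [627.4 -12.6 182.2] rot [-3.141e+00  3.000e-03 -2.942e+00] | shift [ 221.3 -150.    81.6] rz 0.745 q [-0.02  0.4   1.68 -0.    1.06 -1.79] F [-0.2  0.4 -1. ]
```

View pics/w6.png

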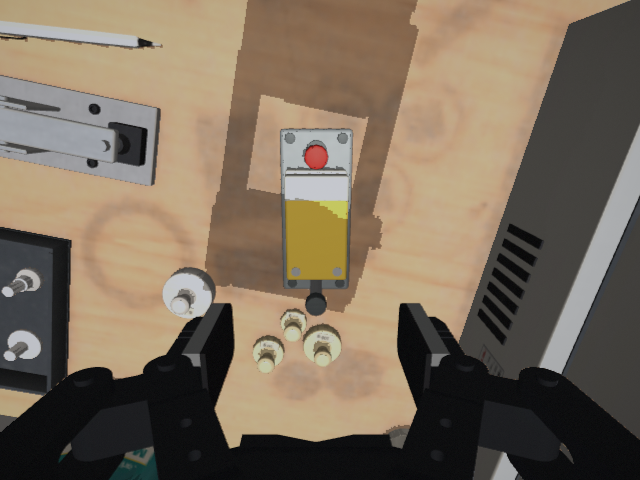

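Yellow sits on blue, aligned between the posts (316,230) with white at the red cap (316,157), within about 1 mm. Red is next.

```bash
python3 -m creep '[{"x":36.9,"y":-25,"z":0,"rx":0,"ry":0,"rz":0,"hand":62},{"x":36.9,"y":-25,"z":0,"rx":0,"ry":0,"rz":0,"hand":62},{"x":36.9,"y":-25,"z":0,"rx":0,"ry":0,"rz":0,"hand":62},{"x":36.9,"y":-25,"z":0,"rx":0,"ry":0,"rz":0,"hand":62},{"x":36.9,"y":-25,"z":0,"rx":0,"ry":0,"rz":0,"hand":62},{"x":36.9,"y":-25,"z":0,"rx":0,"ry":0,"rz":0,"hand":62},{"x":0,"y":0,"z":8,"rx":0,"ry":0,"rz":0.149,"hand":62},{"x":0,"y":0,"z":8,"rx":0,"ry":0,"rz":0.149,"hand":62},{"x":0,"y":0,"z":8,"rx":0,"ry":0,"rz":0.149,"hand":62},{"x":0,"y":0,"z":8,"rx":0,"ry":0,"rz":0.149,"hand":62},{"x":0,"y":0,"z":8,"rx":0,"ry":0,"rz":0.149,"hand":62},{"x":0,"y":0,"z":0,"rx":0,"ry":0,"rz":0,"hand":62},{"x":0,"y":0,"z":0,"rx":0,"ry":0,"rz":0,"hand":62}]' 40
python3 - <<'E'
from h import *
c=get_calibration("wrist");img=grab_frame("wrist")
cv2.imwrite("pics/w7.png",img[:,:,::-1])
for o in plate(img,c,"red",14):print(*o); togo(*o[1],2,o[2])
E
```

```text
clock: 21.5
eef_pos: [439.0, -203.4, 139.8]
tcp_rot: [-3.141, -0.001, 2.599]
contact_force: [0.3, -0.0, 0.8]
opening: 0.725
grasp_force: 0.0
red [ 439.1 -203. ] 2.598 [43.5 58. ] (80, 191)
t 21.55 at [ 439.2 -203.5  140. ] rot [-3.142 -0.     2.599] | shift [  0.3   0.3 138. ] rz 0.001 q [-0.44  0.25  2.01  0.    0.88 -1.47] F [ 0.4  0.2 -0.1]
```

```bash
python3 -m creep '[{"x":0.3,"y":0.3,"z":30,"rx":0,"ry":0,"rz":0,"hand":62},{"x":0,"y":0,"z":35,"rx":0,"ry":0,"rz":0,"hand":62},{"x":0,"y":0,"z":35,"rx":0,"ry":0,"rz":0,"hand":62},{"x":0,"y":0,"z":20,"rx":0,"ry":0,"rz":0,"hand":62},{"x":0,"y":0,"z":12,"rx":0,"ry":0,"rz":0,"hand":62},{"x":0,"y":0,"z":6,"rx":0,"ry":0,"rz":0,"hand":62},{"x":0,"y":0,"z":0,"rx":0,"ry":0,"rz":0,"hand":62},{"x":0,"y":0,"z":0,"rx":0,"ry":0,"rz":0,"hand":30},{"x":0,"y":0,"z":0,"rx":0,"ry":0,"rz":0,"hand":30},{"x":0,"y":0,"z":0,"rx":0,"ry":0,"rz":0,"hand":30},{"x":0,"y":0,"z":0,"rx":0,"ry":0,"rz":0,"hand":30},{"x":0,"y":0,"z":0,"rx":0,"ry":0,"rz":0,"hand":30}]' 40
```

```text
clock: 23.05
eef_pos: [439.7, -203.3, 2.9]
tcp_rot: [3.141, 0.001, 2.596]
contact_force: [-1.3, 0.7, 5.8]
opening: 0.502
grasp_force: 40.8
```

```bash
python3 -m creep '[{"x":0,"y":0,"z":-20,"rx":0,"ry":0,"rz":0,"hand":30},{"x":0,"y":0,"z":-40,"rx":0,"ry":0,"rz":0,"hand":30},{"x":0,"y":0,"z":-45,"rx":0,"ry":0,"rz":0,"hand":30},{"x":0,"y":0,"z":-45,"rx":0,"ry":0,"rz":0,"hand":30},{"x":0,"y":0,"z":0,"rx":0,"ry":0,"rz":-0.148,"hand":30},{"x":0,"y":0,"z":0,"rx":0,"ry":0,"rz":-0.148,"hand":30},{"x":0,"y":0,"z":0,"rx":0,"ry":0,"rz":-0.148,"hand":30},{"x":0,"y":0,"z":0,"rx":0,"ry":0,"rz":-0.148,"hand":30},{"x":0,"y":0,"z":0,"rx":0,"ry":0,"rz":-0.148,"hand":30},{"x":0,"y":0,"z":0,"rx":0,"ry":0,"rz":0,"hand":30},{"x":0,"y":0,"z":0,"rx":0,"ry":0,"rz":0,"hand":30}]' 40
python3 - <<'E'
from h import *
c=get_calibration("wrist");img=grab_frame("wrist");z=sense()["eef_pos"][2]
for o in plate(img,c,"red",z-2+14):print(*o)
togo(625.9,-13.0,152,-2.946)
E
```

```text
clock: 24.42
eef_pos: [439.2, -203.1, 152.2]
tcp_rot: [-3.141, 0.0, -2.95]
contact_force: [-0.1, -0.5, -0.8]
opening: 0.499
grasp_force: 41.3
red [ 455.1 -199.6] 0.191 [56.5 42.4] (152, 145)
t 24.475 at [ 439.2 -203.1  152.2] rot [-3.141  0.    -2.95 ] | shift [-2.195e+02  1.510e+02  2.000e-01] rz -0.004 q [-0.44  0.23  2.   -0.    0.9  -2.2 ] F [-0.   0.2 -1.4]
```

```bash
python3 -m creep '[{"x":-36.7,"y":25.2,"z":0,"rx":0,"ry":0,"rz":-0.003,"hand":30},{"x":-36.7,"y":25.2,"z":0,"rx":0,"ry":0,"rz":0,"hand":30},{"x":-36.7,"y":25.2,"z":0,"rx":0,"ry":0,"rz":0,"hand":30},{"x":-36.7,"y":25.2,"z":0,"rx":0,"ry":0,"rz":0,"hand":30},{"x":-36.7,"y":25.2,"z":0,"rx":0,"ry":0,"rz":0,"hand":30},{"x":-36.7,"y":25.2,"z":0,"rx":0,"ry":0,"rz":0,"hand":30},{"x":0,"y":0,"z":30,"rx":0,"ry":0,"rz":0,"hand":30},{"x":0,"y":0,"z":25,"rx":0,"ry":0,"rz":0,"hand":30},{"x":0,"y":0,"z":20,"rx":0,"ry":0,"rz":0,"hand":30},{"x":0,"y":0,"z":10,"rx":0,"ry":0,"rz":0,"hand":30},{"x":0,"y":0,"z":6,"rx":0,"ry":0,"rz":0,"hand":30},{"x":0,"y":0,"z":4.5,"rx":0,"ry":0,"rz":0,"hand":30},{"x":0,"y":0,"z":0,"rx":0,"ry":0,"rz":0,"hand":30},{"x":0,"y":0,"z":0,"rx":0,"ry":0,"rz":0,"hand":30}]' 40; python3 -c "
from h import *
togo(626.7,-12.8,54.5,-2.946)"
```

```text
clock: 26.22
eef_pos: [625.9, -11.7, 57.0]
tcp_rot: [-3.141, 0.001, -2.944]
contact_force: [-0.0, 0.7, -1.0]
opening: 0.499
grasp_force: 41.3
t 26.225 at [625.9 -11.7  57. ] rot [-3.141e+00  1.000e-03 -2.944e+00] | shift [-0.6 -1.2  2.5] rz 0.002 q [-0.02  0.56  1.75 -0.    0.83 -1.79] F [-0.   0.7 -1. ]
```

```bash
python3 -m creep '[{"x":-0.3,"y":-0.9,"z":0.5,"rx":0,"ry":0,"rz":0,"hand":30},{"x":0,"y":0,"z":1.5,"rx":0,"ry":0,"rz":0,"hand":30},{"x":0,"y":0,"z":0,"rx":0,"ry":0,"rz":0,"hand":30},{"x":0,"y":0,"z":0,"rx":0,"ry":0,"rz":0,"hand":62},{"x":0,"y":0,"z":0,"rx":0,"ry":0,"rz":0,"hand":62},{"x":0,"y":0,"z":0,"rx":0,"ry":0,"rz":0,"hand":62},{"x":0,"y":0,"z":0,"rx":0,"ry":0,"rz":0,"hand":62},{"x":0,"y":0,"z":-20,"rx":0,"ry":0,"rz":0,"hand":62},{"x":0,"y":0,"z":-40,"rx":0,"ry":0,"rz":0,"hand":62},{"x":0,"y":0,"z":-40,"rx":0,"ry":0,"rz":0,"hand":62},{"x":0,"y":0,"z":-28,"rx":0,"ry":0,"rz":0,"hand":80},{"x":0,"y":0,"z":0,"rx":0,"ry":0,"rz":0,"hand":80}]' 40
python3 - <<'E'
from h import *
c=get_calibration("wrist");img=grab_frame("wrist")
cv2.imwrite("pics/w8.png",img[:,:,::-1])
for o in plate(img,c,"red",66):print(*o)
togo(452.5,-87,130,-2.946)
E
```

```text
clock: 27.72
eef_pos: [627.9, -12.6, 186.5]
tcp_rot: [-3.14, 0.006, -2.944]
contact_force: [0.6, -0.4, -0.1]
opening: 0.936
grasp_force: 0.0
red [625.9 -12.2] -2.944 [57.5 43.1] (43, 196)
red [567.8 -24.5] -2.945 [14.4 14. ] (30, 79)
t 27.775 at [626.8 -12.5 184.5] rot [-3.141e+00  3.000e-03 -2.944e+00] | shift [185.6 -38.8  54. ] rz 0.002 q [-0.02  0.4   1.67  0.    1.06 -1.79] F [ 0.2  0.5 -0.1]
```

View pics/w8.png

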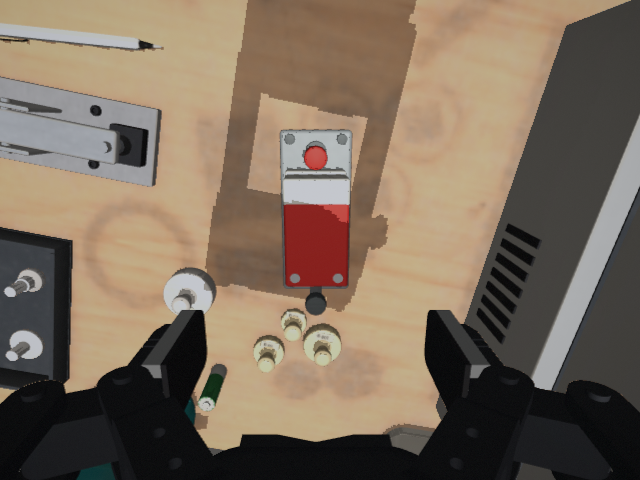

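The stack is complete: red on top (316,232), white towards the red cap (316,157), about 0.5 mm off centre. Now the big weight.

```bash
python3 -m creep '[{"x":37.1,"y":-7.8,"z":0,"rx":0,"ry":0,"rz":0,"hand":80},{"x":37.1,"y":-7.8,"z":0,"rx":0,"ry":0,"rz":0,"hand":80},{"x":37.1,"y":-7.8,"z":0,"rx":0,"ry":0,"rz":0,"hand":80},{"x":37.1,"y":-7.8,"z":0,"rx":0,"ry":0,"rz":0,"hand":80},{"x":37.1,"y":-7.8,"z":0,"rx":0,"ry":0,"rz":0,"hand":80},{"x":0,"y":0,"z":15,"rx":0,"ry":0,"rz":0,"hand":80},{"x":0,"y":0,"z":20,"rx":0,"ry":0,"rz":0,"hand":80},{"x":0,"y":0,"z":0,"rx":0,"ry":0,"rz":0,"hand":80},{"x":0,"y":0,"z":0,"rx":0,"ry":0,"rz":0,"hand":80}]' 40
python3 - <<'E'
from h import *
c=get_calibration("wrist");img=grab_frame("wrist")
cv2.imwrite("pics/w9.png",img[:,:,::-1])
s=cv2.cvtColor(img,cv2.COLOR_RGB2HSV)
m=cv2.morphologyEx(cv2.inRange(s,(0,0,60),(179,50,255)),cv2.MORPH_OPEN,np.ones((3,3)))
q=proj(c,[452.5,-87,26]);print(q)
for k in cv2.findContours(m,0,2)[0]:
    (x,y),r=cv2.minEnclosingCircle(k)
    if cv2.contourArea(k)>600 and np.hypot(x-q[0],y-q[1])<60:
        w=np.array([ray(c,p[0],26)[:2] for p in k],np.float32);print((x,y,r),cv2.minEnclosingCircle(w),w.min(0),w.max(0))
togo(452.5,-87,1,-2.946)
E
```

```text
clock: 28.9
eef_pos: [452.2, -87.0, 147.4]
tcp_rot: [3.141, -0.0, -2.944]
contact_force: [-0.3, 1.1, 0.1]
opening: 0.937
grasp_force: 0.0
[314.55687904 237.67286209]
(315.5047912597656, 231.40902709960938, 39.13544464111328) ((448.84698486328125, -87.08279418945312), 27.2269344329834) [ 421.62335 -112.28429] [476.05768  -61.284172]
t 28.95 at [452.4 -87.1 147.7] rot [-3.142  0.    -2.944] | shift [-1.000e-01  0.000e+00  1.467e+02] rz 0.002 q [-0.19  0.21  2.05  0.    0.88 -1.96] F [ 0.3 -0.4  0.9]
```

View pics/w9.png

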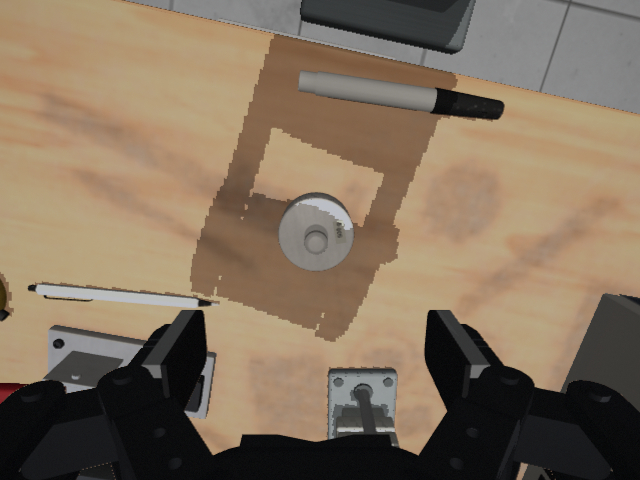

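The big weight is at (316,232), alone between the fingers, with its knob on top (316,239). Its centre works out at about (450,-87).

```bash
python3 -m creep '[{"x":2.1,"y":0,"z":30,"rx":0,"ry":0,"rz":0,"hand":80},{"x":0,"y":0,"z":35,"rx":0,"ry":0,"rz":0,"hand":80},{"x":0,"y":0,"z":35,"rx":0,"ry":0,"rz":0,"hand":80},{"x":0,"y":0,"z":25,"rx":0,"ry":0,"rz":0,"hand":80},{"x":0,"y":0,"z":13,"rx":0,"ry":0,"rz":0,"hand":80},{"x":0,"y":0,"z":8,"rx":0,"ry":0,"rz":0,"hand":80},{"x":0,"y":0,"z":0,"rx":0,"ry":0,"rz":0,"hand":80},{"x":0,"y":0,"z":0,"rx":0,"ry":0,"rz":0,"hand":40},{"x":0,"y":0,"z":0,"rx":0,"ry":0,"rz":0,"hand":40},{"x":0,"y":0,"z":0,"rx":0,"ry":0,"rz":0,"hand":40},{"x":0,"y":0,"z":0,"rx":0,"ry":0,"rz":0,"hand":40},{"x":0,"y":0,"z":0,"rx":0,"ry":0,"rz":0,"hand":40}]' 60
```

```text
clock: 30.45
eef_pos: [450.3, -87.8, 2.7]
tcp_rot: [-3.141, 0.001, -2.944]
contact_force: [-3.4, 0.8, 13.2]
opening: 0.593
grasp_force: 59.8
```

```bash
python3 -m creep '[{"x":0,"y":0,"z":-20,"rx":0,"ry":0,"rz":0,"hand":40},{"x":0,"y":0,"z":-40,"rx":0,"ry":0,"rz":0,"hand":40},{"x":0,"y":0,"z":-45,"rx":0,"ry":0,"rz":0,"hand":40},{"x":0,"y":0,"z":-45,"rx":0,"ry":0,"rz":0,"hand":40},{"x":0,"y":0,"z":0,"rx":0,"ry":0,"rz":0,"hand":40},{"x":0,"y":0,"z":0,"rx":0,"ry":0,"rz":0,"hand":40}]' 60
python3 - <<'E'
from h import *
c=get_calibration("wrist");img=grab_frame("wrist")
cv2.imwrite("pics/w10.png",img[:,:,::-1])
togo(625.8,-12.6,70,-2.946)
print("px of expected body top centre / knob top", proj(c,[*sense()["eef_pos"][:2],sense()["eef_pos"][2]-2+32]),proj(c,[*sense()["eef_pos"][:2],sense()["eef_pos"][2]-2+46]))
E
```

```text
clock: 31.2
eef_pos: [448.8, -87.4, 150.7]
tcp_rot: [3.141, -0.001, -2.944]
contact_force: [-0.6, 0.7, -4.8]
opening: 0.591
grasp_force: 64.4
t 31.25 at [448.5 -87.4 150.2] rot [ 3.141e+00 -2.000e-03 -2.944e+00] | shift [-188.7   38.4   79.8] rz 0.002 q [-0.2   0.2   2.06  0.    0.89 -1.96] F [-0.5  0.6 -5. ]
px of expected body top centre / knob top [314.5289927  363.12932512] [314.451005   391.03121074]
```

View pics/w10.png

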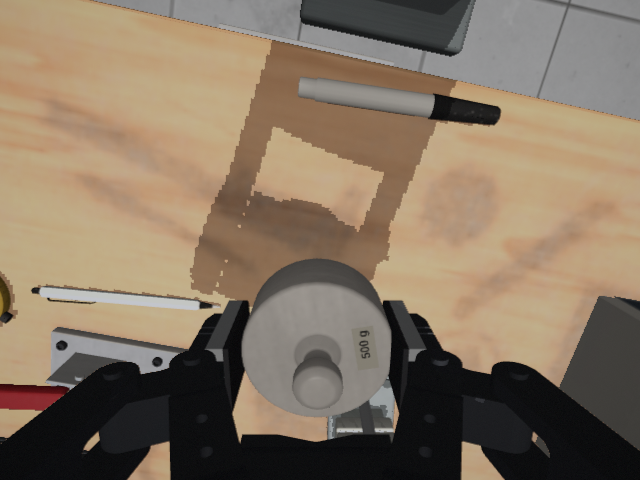

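The weight hangs upright in the grip (317,340), with its knob at (317,383). Its offset in the hand is about the same as red's was.

```bash
python3 -m creep '[{"x":-37.9,"y":7.6,"z":0,"rx":0,"ry":0,"rz":0,"hand":40},{"x":-37.9,"y":7.6,"z":0,"rx":0,"ry":0,"rz":0,"hand":40},{"x":-37.9,"y":7.6,"z":0,"rx":0,"ry":0,"rz":0,"hand":40},{"x":-37.9,"y":7.6,"z":0,"rx":0,"ry":0,"rz":0,"hand":40},{"x":-37.9,"y":7.6,"z":0,"rx":0,"ry":0,"rz":0,"hand":40},{"x":0,"y":0,"z":25,"rx":0,"ry":0,"rz":0,"hand":40},{"x":0,"y":0,"z":22,"rx":0,"ry":0,"rz":0,"hand":40},{"x":0,"y":0,"z":16,"rx":0,"ry":0,"rz":0,"hand":40},{"x":0,"y":0,"z":8,"rx":0,"ry":0,"rz":0,"hand":40},{"x":0,"y":0,"z":5,"rx":0,"ry":0,"rz":0,"hand":40},{"x":0,"y":0,"z":2,"rx":0,"ry":0,"rz":0,"hand":40},{"x":0,"y":0,"z":0,"rx":0,"ry":0,"rz":0,"hand":40},{"x":0,"y":0,"z":0,"rx":0,"ry":0,"rz":0,"hand":40}]' 60; python3 -c "
from h import *
togo(626.6,-12.6,68.5,-2.946)"
```

```text
clock: 32.88
eef_pos: [628.4, -13.2, 74.1]
tcp_rot: [-3.141, 0.001, -2.944]
contact_force: [0.7, -0.4, -4.4]
opening: 0.589
grasp_force: 64.4
t 32.875 at [628.4 -13.2  74.1] rot [-3.141e+00  1.000e-03 -2.944e+00] | shift [1.7 0.9 5.6] rz 0.002 q [-0.02  0.54  1.74 -0.    0.86 -1.79] F [ 0.7 -0.4 -4.4]
```

```bash
python3 -m creep '[{"x":1.3,"y":0.7,"z":1.5,"rx":0,"ry":0,"rz":0,"hand":40},{"x":0,"y":0,"z":1.5,"rx":0,"ry":0,"rz":0,"hand":40},{"x":0,"y":0,"z":0,"rx":0,"ry":0,"rz":0,"hand":40},{"x":0,"y":0,"z":0,"rx":0,"ry":0,"rz":0,"hand":40}]' 60
```

```text
clock: 33.38
eef_pos: [626.7, -12.7, 70.5]
tcp_rot: [-3.142, 0.0, -2.944]
contact_force: [-1.1, 0.4, -4.4]
opening: 0.587
grasp_force: 64.4
```

Still carrying (−4.4 N), so I'll lower in small steps until the load transfers.

```bash
python3 -m creep '[{"x":0,"y":0,"z":1,"rx":0,"ry":0,"rz":0,"hand":40},{"x":0,"y":0,"z":0.5,"rx":0,"ry":0,"rz":0,"hand":40},{"x":0,"y":0,"z":0,"rx":0,"ry":0,"rz":0,"hand":40}]' 60
```

```text
clock: 33.75
eef_pos: [626.7, -12.7, 69.0]
tcp_rot: [-3.142, -0.0, -2.944]
contact_force: [-0.3, -0.6, -3.1]
opening: 0.588
grasp_force: 64.5
```

```bash
python3 -m creep '[{"x":0,"y":0,"z":0.4,"rx":0,"ry":0,"rz":0,"hand":40},{"x":0,"y":0,"z":0,"rx":0,"ry":0,"rz":0,"hand":40},{"x":0,"y":0,"z":0,"rx":0,"ry":0,"rz":0,"hand":60},{"x":0,"y":0,"z":0,"rx":0,"ry":0,"rz":0,"hand":80},{"x":0,"y":0,"z":0,"rx":0,"ry":0,"rz":0,"hand":80},{"x":0,"y":0,"z":0,"rx":0,"ry":0,"rz":0,"hand":80},{"x":0,"y":0,"z":0,"rx":0,"ry":0,"rz":0,"hand":80},{"x":0,"y":0,"z":-20,"rx":0,"ry":0,"rz":0,"hand":80},{"x":0,"y":0,"z":-40,"rx":0,"ry":0,"rz":0,"hand":80},{"x":0,"y":0,"z":-45,"rx":0,"ry":0,"rz":0,"hand":80},{"x":0,"y":0,"z":-20,"rx":0,"ry":0,"rz":0,"hand":80},{"x":0,"y":0,"z":0,"rx":0,"ry":0,"rz":0,"hand":80},{"x":0,"y":0,"z":0,"rx":0,"ry":0,"rz":0,"hand":80}]' 60
python3 - <<'E'
from h import *
c=get_calibration("wrist");img=grab_frame("wrist")
cv2.imwrite("pics/w11.png",img[:,:,::-1])
print(proj(c,[625.9,-12.5,112]),proj(c,[625.9,-12.5,92]))
sc=grab_frame("scene"); cv2.imwrite("pics/s11.png",cv2.resize(sc[180:290,250:390],None,fx=5,fy=5,interpolation=cv2.INTER_CUBIC)[:,:,::-1])
togo(625,-13,200,-2.946)
E
```

```text
clock: 35.38
eef_pos: [626.1, -12.7, 193.2]
tcp_rot: [3.141, -0.001, -2.944]
contact_force: [-0.1, 0.7, 0.7]
opening: 0.939
grasp_force: 0.0
[314.99231987 255.49718718] [315.01408977 245.61609429]
t 35.475 at [625.8 -12.7 192.4] rot [ 3.141e+00 -2.000e-03 -2.944e+00] | shift [ 0.9 -0.2 -7.6] rz 0.002 q [-0.02  0.39  1.67  0.    1.08 -1.79] F [ 0.3 -0.5 -0.3]
```

View pics/w11.png

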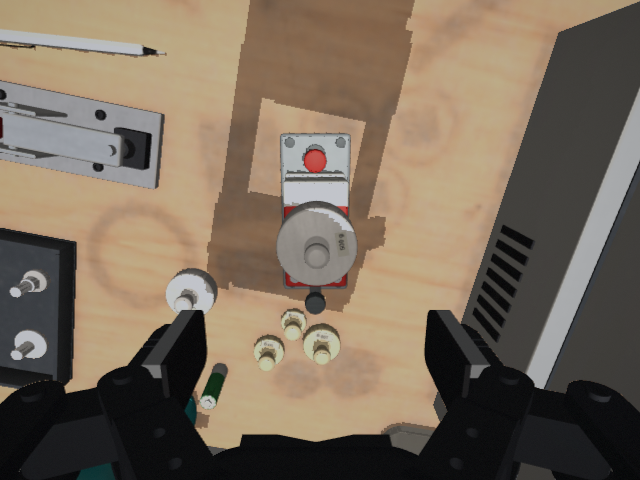

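View pics/s11.png

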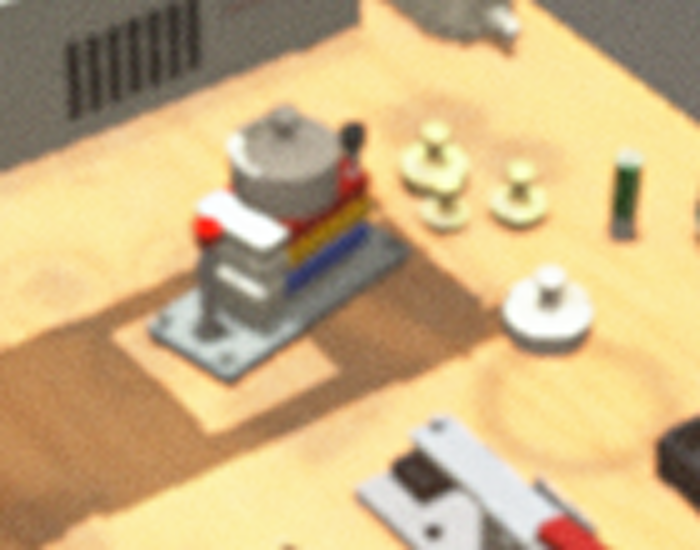

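The wrist view puts the knob at (317,256), against a predicted (315,255) for a centred weight. The scene crop shows blue, yellow and red stacked, white ends at the red post, and the weight upright on top. The small weight has not moved and the gripper is clear.

```bash
python3 -c "
from rig import *
print(sign_off())"
```

```text
the job is handed in; nothing more can be done
None
```

The job is handed in at about 35 s of the 104 s allowed: blue, yellow and red plates are stacked on the stand bed with white ends at the red-capped post, the large weight stands upright in the middle of the red plate, and the small weight was not touched.

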